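Draw the filter from a printer's air filter unit and show it over the light pad

ROBOT

A 6-joint arm with a two-finger parallel gripper is mounted at the origin on the work surface. World frame = base frame: x ahead of the robot, y to its left, z up, the work surface at z = 0. Lengths are in m, angles in rad, forces in N, time in s.
With the tool pointing down it reaches from about 0.425 to 0.925 m from the base axis. Payload 12.5 kg.
Tool frame: the origin (TCP) lies on the mounting face of the last link; the fingertips stand manip.tip_reach ahead of it and the grasp point (between the pads) lies 155 mm ahead of it (manip.tip_reach is the distance from the TCP to the fingertips, in m); z points along the fingers, y is the line along which they close (so a half turn about z gives the same grasp; the last joint's range is limited). The gripper opens to 85 mm and grips with 20 to 120 N. Pads are 22 mm wide; open, the fingers measure 114 mm over their backs; the gripper's body (76 mm by 85 mm) begins 54 mm behind the grasp point. The pads swing forward as they close: fully open they stand 13 mm farther back than shut.
Start: joints at [-1.427, 0.491, 1.559, -0, 1.092, -0.106], TCP at [0.155, -0.606, 0.405] pointing down, gripper open.
Joint ranges: [-3.1, 3.1], [-0.84, 2.19], [0.05, 2.79], [-1.13, 4.28], [0.06, 2.93], [-2.69, 2.69]. Speed limits (rad/s): [2.22, 2.22, 2.79, 3.14, 3.14, 3.14].

INTERFACE

Orientations are given as a unit quaternion [w, x, y, z].
In Python, from cell import manip gives the robot as it stands.
- The arm moves only by the shell command python3 -m pendant 'ROWS' [FORCE]. ROWS is JSON, a list of rows, each an object of numbers: "ax", "ay", "az": the turn, a rotation vector about the tool's x, y, z normalised to -1 to 1, where 1 is 180 degrees; "tx", "ty", "tz": the shift along the tool's x, y, z normalised to -1 to 1, where 1 is 0.5 m; "claw": the gripper command: -1 is fully open, 1 is shut, values between are in proportion. A call has 1 to 20 rows; each row shifts and turns the commanded pose from where the row before left it, along the tool's axes as they then stand; what a row does not reach is not made up. A row lasts 1/8 s, in which the tool goes at most 62.5 mm and 10.7 degrees, less where a joint would pass 70% of its speed; a pose out of reach is approached as far as the arm can. A call with a number of a shift or a turn outside -1 to 1 is refused whole. A call with a gripper value outside its range is refused whole. The fingers move at their own pace and stop on an object; FORCE is the grip in N (left out, the last holds). Time passes only in rows, so rows that do not move let the fingers close. It gives the time, the measured TCP pose, the force, the opening and the grip force at its end, in the units of the state.
- manip.observe(): the state, without advancing time (a new reading comes with each control period).
- manip.capture(name): name is "scene" or "side" or "wrist"; returns (picture, depth): 400x640x3 uint8, red, green, blue; 400x640 float32, m along the optical axis (not along the pixel's ray), 0 where there is no reading.
- manip.calibration(name): a dict with "K" (3x3 intrinsics, pixels), "origin" and "orientation" of the camera in the world; the wrist camera has in their place "hand_eye" (4x4, takes a point from camera to tool coordinates, whose origin is the TCP and whose axes are the flange's). Camera axes: x right, y up, looking along -z (the intrinsics and any distortion apply to the point x, -y, -z); pixel columns grow to the right and rows downward; lengths in m; the calibration is good to about 2 mm. The wrist camera is an equidistant fisheye: a pixel r from the principal point sees the ray r / f radians off the axis. A picture is of the moment at which its call begins: read the wrist's pose just before it. calibration takes no time and is no camera call.
- manip.hand_in(): hands the job in; it is judged then, once.
Trained networks look in the newest picture that a camera, given by its name, has taken for a name from the list of things; names that differ only in an ending like _2 or _b are one class to them, and where a whole thing is asked for, a point or a joint stands for the part that bears it (a point fixed in the world has none). Each returns a list of dicts, best first, with "score" (0 to 1); they miss things now and then, are a little off and sometimes report something else, mostly with a low value. They report only what shows in the picture. A call takes as long as a camera call.
- manip.recognise(query, camera): "rect" ([left, top, right, bottom] in pixels, round what is visible of it).
- manip.tip_of(query, camera): "uv" ([column, row] in pixels: a listed point, or the origin of a listed thing).
The state is a dict: "time_s": time; "q": joint angles; "joint_velocities": joint speeds; "effort": joint torques, N m; "tcp_pos": TCP position; "ee_rot": TCP orientation; "contact_force": force on the tool from outside, world axes, zero at the start; "wrist_torque": the same for the moment, N m; "width": finger opening in m; "gripper_force": force on a finger pad.
Only numpy, scipy, OpenCV 4.12 (cv2) and the standard library are available. Lean on these libraries where they do the work, as an engineer would, in place of code of your own. Each camera call takes 0.05 s, during which the arm holds its last target. There are 200 camera calls.

TASK

Take the steel retaining rod off the air filter unit and push it down past the sprung orange jaw of the rod clip until it sits fully home in both forks with the jaw snapped shut over it. Then lift the unit's cover by its orange handle and leave it standing open, draw the filter cassette straight out by its orange tab, and present it upright over the middle of the white light pad with about 10 cm between its underside and the pad, leaving everything else on the table where it is. The job finishes while you are still holding the cassette there, still; do not put it down.

Things in the scene. Friction and masses are not known exactly. Their poses are not given: they have to be found in the camera images.
- filter_box: Air filter unit: black fixed box 150 (x) x 156 (y) x 100 mm high, open top under a grey cover, walls 6 mm. Origin: centre of underside; z up, x from the front (louvres, handle) to the hinge, y along the rod. Saddles on the side walls (y +-75 mm, 140 mm high) carry the rod in notches 16 mm wide, open upwards. Inside, channels up to z 50 mm hold the cassette's ends (play 2.5 mm in x, 4 in y)
- cover (a joint): Cover angle, rad: 0 shut, grows as its front edge lifts up and over to the back, stop at 1.95. Hinge friction holds it at any angle (about 2 N at the handle moves it). Cover 146 x 142 x 6 mm, underside 100 mm above the table; two ribs on it, 45 mm either side of the middle, reach to just under the rod: it cannot be lifted until the rod is off
- cover_handle (a point): Centre of the cover's orange handle: a round bar 10 mm thick, 64 mm long, along the unit's y, on two posts 56 mm apart, its axis 40 mm off the cover's outer face. When shut: 68 mm in front of the unit's middle, 146 mm above the table. Axes turn with the cover
- cover_hinge (a point): Point on the hinge axis of the cover, in its middle: 72 mm behind the unit's middle, 100 mm above the table. The axis is the unit's y. With the cover shut the handle bar lies 140 mm in front of it and 46 mm above it.
- rod: Retaining rod, a plain round steel rod with orange ends, 12 mm thick, 180 mm long, about 90 g. Origin at its middle, y along it. At the start it lies in the unit's saddles, its axis 132 mm above the table, 26 mm above the cover's top face, 15 mm behind the unit's middle.
- clip: Rod clip, fixed: black base 90 x 120 x 8 mm, two grey forks open upwards, 40 mm either side of the middle along y, 12 mm thick; between them only the base and the jaw's pivot pin (along y at x 16 mm, top at 24 mm). Origin: underside, under the seat; y: direction of the seated rod. Fixed wall on the -x side (85 mm high), orange sprung jaw on the +x side (87 mm high)
- clip_seat (a point): Middle of the seated rod's axis, 60 mm above the table over the clip's origin; axes as the clip's. The rod (side to side play +-2 mm) rests on the fork floors here, its axis along y.
- jaw (a joint): Angle of the clip's sprung jaw, rad: 0 shut, growing as it is pushed outward to +x. A rod pressed straight down on its two sloped tongues (starting with the rod's axis about 22 mm over the seat) pushes it out to about 0.11 with up to 15 N, and it snaps back over the rod when that is within 4 mm of home.
- filter: Filter cassette, hidden under the cover: white block with blue pleats, 14 (x) x 100 (y) x 50 mm high, about 90 g, with an orange tab on the middle of its top, 12 (x) x 30 (y) x 36 mm high (tab top 86 mm above the underside). Origin: centre of underside, z up. At the start it stands in the middle of the unit, underside 6 mm above the table, axes as the unit's
- light_pad: Inspection light pad, a white square with an aluminium rim fixed to the table, 130 x 130 x 10 mm. Origin at the centre of the underside; top face 10 mm above the table.
- gear_ring: Bystander: flat grey printed ring, 104 mm across, 12 mm high. Origin: centre of the underside.
- printed_pin: Bystander: upright grey printed pin, 22 mm across, 56 mm high. Origin: centre of the underside.
- bracket: Bystander: grey printed angle bracket, 55 x 70 x 30 mm. Origin: centre of the underside.
- hull_plate: Bystander: flat grey printed plate with rivets, 70 x 90 x 5 mm. Origin: centre of the underside.
- scraper: Bystander: print scraper lying flat, 200 mm long. Origin: under its middle.
- glue_bottle: Bystander: glue bottle with orange cap, 48 mm across, 110 mm high. Origin: centre of the underside.

How it is judged:
By the outcome, as a careful person would: the job done as asked, in the order asked, and still so for the second after the job is handed in, while the arm keeps its last pose, push and grip.
It also fails if it takes over 62 s, if anything falls off the work surface, if the arm or the gripper's body presses on something with over 40 N, if the wrist force passes 120 N, or if a joint passes its speed limit or range.

## Working session

There is one attempt and no reset: what is moved stays moved. The work goes in short steps, Python scripts to look and compute and a shell command to move; the robot and the scene stay as the last step left them, time stands still between calls to the robot, and variables do not carry over. Pictures are saved under pics/ and viewed, at most 14 in all, crops included, and the job is handed in when it is done.

```bash
ls; mkdir -p pics; cat > h.py <<'E'
import numpy as np, cv2
from cell import manip
from scipy.spatial.transform import Rotation as R
def q2R(q): return R.from_quat([q[1],q[2],q[3],q[0]]).as_matrix()
def snap(cam,fn=None):
    p,d=manip.capture(cam)
    if fn: cv2.imwrite('pics/'+fn,p[:,:,::-1])
    return p,d
def ray(cam,uv):
    c=manip.calibration(cam);K=np.array(c['K'])
    return np.array([(uv[0]-K[0,2])/K[0,0],-(uv[1]-K[1,2])/K[1,1],-1.0]),c
def atz(cam,uv,z):
    r,c=ray(cam,uv);o=np.array(c['origin']);d=q2R(c['orientation'])@r
    return o+d*(z-o[2])/d[2]
def cloud(cam,d):
    c=manip.calibration(cam);K=np.array(c['K'])
    v,u=np.mgrid[:400,:640]
    P=np.stack([(u-K[0,2])/K[0,0]*d,-(v-K[1,2])/K[1,1]*d,-d],-1)
    W=P@q2R(c['orientation']).T+np.array(c['origin']); W[d==0]=np.nan
    return W
E
python3 - <<'E'
from h import *
print(manip.tip_reach, manip.observe()['ee_rot'],manip.calibration('scene'),manip.calibration('side'),manip.calibration('wrist'))
for cam in('scene','side'):
    p,d=snap(cam,cam+'0.png'); W=cloud(cam,d)
    for n,z in [('filter_box',0),('cover_handle',.146),('cover_hinge',.1),('rod',.132),('clip',0),('clip_seat',.06),('light_pad',0),('gear_ring',0),('printed_pin',0),('bracket',0),('hull_plate',0),('scraper',0),('glue_bottle',0)]:
        t=manip.tip_of(n,cam)[:2]
        print(cam,n,[(round(x['score'],2),np.round(x['uv']),np.round(atz(cam,x['uv'],z),3)) for x in t])
E
```

```text
pics
0.1734 [-5.50838203e-04  9.92212481e-01  1.24555568e-01  4.62539062e-06] {'K': array([[506.93157594,   0.        , 326.52567779],
       [  0.        , 506.93157594, 196.55024368],
       [  0.        ,   0.        ,   1.        ]]), 'origin': array([1.67001809, 0.33868461, 1.14724347]), 'orientation': array([0.54775791, 0.23298175, 0.3266617 , 0.73414775])} {'K': array([[366.40059663,   0.        , 319.77954798],
       [  0.        , 366.40059663, 193.78086503],
       [  0.        ,   0.        ,   1.        ]]), 'origin': array([0.53490801, 0.77677611, 0.577474  ]), 'orientation': array([-0.02205608, -0.01131627,  0.5040798 ,  0.86330124])} {'K': array([[309.70691629,   0.        , 312.50186431],
       [  0.        , 309.70691629, 197.1219289 ],
       [  0.        ,   0.        ,   1.        ]]), 'hand_eye': array([[ 1.14406014e-03,  9.62759525e-01,  2.70356781e-01,
         6.93633890e-02],
       [ 9.99999192e-01, -1.25113253e-03,  2.23706408e-04,
         1.30073991e-03],
       [ 5.53627639e-04,  2.70356307e-01, -9.62760178e-01,
         3.07957091e-02],
       [ 0.000
[... 2034 characters left out ...]
0.67, array([258., 394.]), array([0.652, 0.423, 0.   ]))]
side gear_ring [(0.77, array([232., 269.]), array([0.771, 0.126, 0.   ])), (0.37, array([249., 211.]), array([ 0.786, -0.129,  0.   ]))]
side printed_pin [(0.75, array([404., 279.]), array([0.373, 0.139, 0.   ]))]
side bracket [(0.76, array([390., 204.]), array([ 0.367, -0.191,  0.   ])), (0.37, array([301., 168.]), array([ 0.661, -0.433,  0.   ]))]
side hull_plate [(0.61, array([249., 207.]), array([ 0.793, -0.151,  0.   ])), (0.49, array([347., 298.]), array([0.503, 0.202, 0.   ]))]
side scraper [(0.57, array([253., 394.]), array([0.66 , 0.423, 0.   ]))]
side glue_bottle [(0.79, array([303., 169.]), array([ 0.654, -0.423,  0.   ]))]
```

View pics/scene0.png

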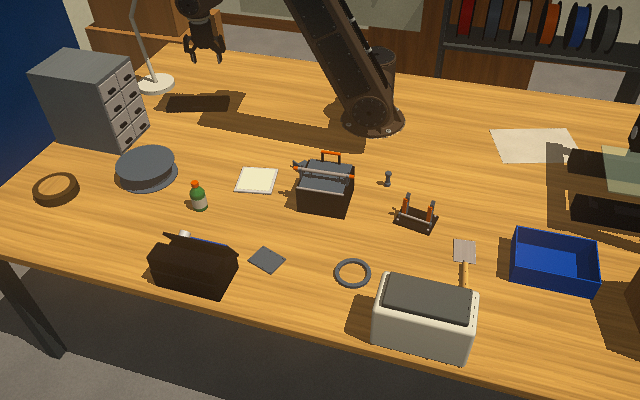

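View pics/side0.png

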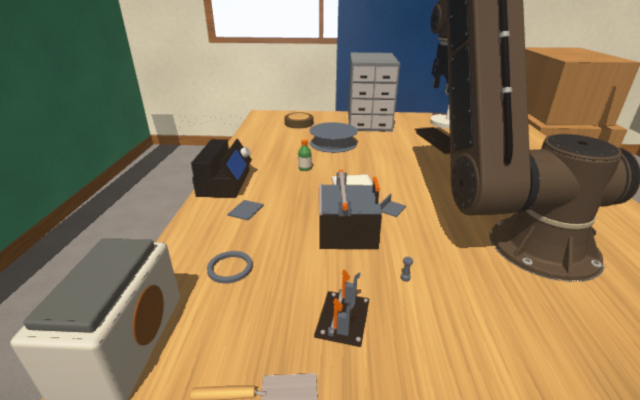

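The scene view shows the unit at about (325,188), the clip at (415,215), the pad at (257,180), and the pin at (388,178) beside the unit. In the side view the rod runs from (342,175) to (346,208), and the clip is at (343,315) with its orange jaw on the left (+x). I'll refine these from depth.

```bash
cat > m.py <<'E'
from h import *
def pca(P):
    P=P[:,:2]; c=(P.max(0)+P.min(0))/2; m=np.median(P,0); w,v=np.linalg.eigh(np.cov(P.T)); a=v[:,1]*np.sign(v[1,1])
    s=(P-m)@a; return np.round(m,4),np.round(m+a*(s.max()+s.min())/2,4),'ang from +y deg',round(np.degrees(np.arctan2(-a[0],a[1])),2),'len',round(float(np.ptp(s)),3),len(P)
E
python3 - <<'E'
from m import *
for cam in('scene','side'):
    p,d=snap(cam); W=cloud(cam,d); f=np.isfinite(W[...,0])
    def box(x0,x1,y0,y1,z0,z1): return f&(W[...,0]>x0)&(W[...,0]<x1)&(W[...,1]>y0)&(W[...,1]<y1)&(W[...,2]>z0)&(W[...,2]<z1)
    m=box(.47,.57,-.16,.1,.13,.17); print(cam,'rod',pca(W[m]),np.median(W[m][:,2]))
    m=box(.38,.468,-.16,.1,.135,.19); print('handle',pca(W[m]),W[m][:,2].max())
    m=box(.4,.62,-.15,.08,.095,.118); P=W[m][:,:2].astype(np.float32); print('cover',cv2.minAreaRect(P))
    m=box(.4,.62,.15,.36,.004,.014); P=W[m][:,:2].astype(np.float32); print('clipbase',cv2.minAreaRect(P),len(P))
    R_,G,B=[p[...,i].astype(int) for i in range(3)]
    og=(R_>150)&(R_>1.8*B)&(R_>G*1.5)
    m=box(.4,.62,.15,.36,.03,.1)&og; print('jaw',pca(W[m]),W[m].min(0),W[m].max(0))
    m=box(.4,.62,.15,.36,.02,.1)&~og; print('forks',pca(W[m]))
    m=box(.38,.6,-.41,-.2,.005,.02); P=W[m][:,:2].astype(np.float32); print('pad',cv2.minAreaRect(P),len(P))
E
```

```text
scene rod (array([ 0.5192, -0.041 ]), array([ 0.5192, -0.0414]), 'ang from +y deg', np.float64(2.75), 'len', 0.194, 226) 0.1357344547156636
handle (array([ 0.4364, -0.0417]), array([ 0.4364, -0.042 ]), 'ang from +y deg', np.float64(3.71), 'len', 0.065, 67) 0.15602806648653056
cover ((0.5019201636314392, -0.038697876036167145), (0.15900075435638428, 0.1580079048871994), 2.451111078262329)
clipbase ((0.5090882778167725, 0.2577770948410034), (0.21473883092403412, 0.20008739829063416), 0.484732061624527) 634
jaw (array([0.517 , 0.2267]), array([0.5238, 0.2591]), 'ang from +y deg', np.float64(-11.86), 'len', 0.091, 19) [0.50957379 0.21427775 0.03283429] [0.53594463 0.3044183  0.08892827]
forks (array([0.5179, 0.2618]), array([0.5177, 0.2609]), 'ang from +y deg', np.float64(-11.0), 'len', 0.108, 276)
pad ((0.4835520088672638, -0.3039172887802124), (0.20402267575263977, 0.2018134742975235), 0.1591091752052307) 912
side rod (array([ 0.516 , -0.0171]), array([ 0.5173, -0.0423]), 'ang from +y deg', np.float64(2.99), 'len', 0.198, 250) 0.13916984070191585
handle (array([ 0.4346, -0.0318]), array([ 0.4354, -0.0445]), 'ang from +y deg', np.float64(3.43), 'len', 0.067, 68) 0.15493618138971865
cover ((0.5014621615409851, -0.03866628557443619), (0.14899210631847382, 0.1566283106803894), 2.9431512355804443)
clipbase ((0.5101709961891174, 0.2554279565811157), (0.20905213057994843, 0.2199030965566635), 89.8778076171875) 1809
jaw (array([0.5206, 0.2941]), array([0.514, 0.26 ]), 'ang from +y deg', np.float64(-10.98), 'len', 0.095, 240) [0.50263179 0.21192815 0.03021137] [0.5326929  0.30570858 0.09067075]
forks (array([0.5081, 0.2969]), array([0.5015, 0.2629]), 'ang from +y deg', np.float64(-11.08), 'len', 0.108, 634)
pad ((0.4793581962585449, -0.343366414308548), (0.1235542893409729, 0.17477008700370789), 79.9436264038086) 293
```

```bash
cat >> h.py <<'E'
def pose():
    s=manip.observe(); return np.array(s['tcp_pos']),q2R(s['ee_rot'])
def go(tgt,yaw):
    """print the turn still needed, then the shift (tool axes after the turn), in move units"""
    p,Rm=pose(); Rd=R.from_euler('z',yaw,degrees=True).as_matrix()@np.diag([1,-1,-1.])
    rv=R.from_matrix(Rm.T@Rd).as_rotvec()/np.pi; t=Rd.T@(np.array(tgt)-p)/.5
    print('turn',np.round(rv,4),'shift',np.round(t,4),'n>=',np.linalg.norm(t)/.125)
E
python3 -m pendant '[{"az":-0.0546},{"az":-0.0546},{"az":-0.0546},{"az":-0.0546},{"az":-0.0546},{"az":-0.0546},{"az":-0.0546},{"az":-0.0546}]'
python3 -c "
from h import *
go([.50,-.12,.40],92.9)"
```

```text
turn [ 0.      0.     -0.4366] shift [0.935  0.7392 0.0095] n>= 9.535853909777394$[0]: bad value
```

```bash

python3 -m pendant '[{"ax":0,"ay":0,"az":-0.0546,"tx":0,"ty":0,"tz":0,"claw":-1}]'; python3 -m pendant '[{"az":-0.0546,"claw":-1}]'
```

```text
time_s: 1.62
tcp_pos: [0.1545, -0.6056, 0.4047]
ee_rot: [0.0, 0.978, 0.211, -0.0]
contact_force: [0.5, -0.4, 0.1]
width: 0.0856
gripper_force: 0.0$[0]: bad value
```

```bash

python3 -m pendant '[{"ax":0,"ay":0,"az":-0.0546,"tx":0,"ty":0,"tz":0,"claw":-1},{"ax":0,"ay":0,"az":-0.0546,"tx":0,"ty":0,"tz":0,"claw":-1},{"ax":0,"ay":0,"az":-0.0546,"tx":0,"ty":0,"tz":0,"claw":-1},{"ax":0,"ay":0,"az":-0.0546,"tx":0,"ty":0,"tz":0,"claw":-1},{"ax":0,"ay":0,"az":-0.0546,"tx":0,"ty":0,"tz":0,"claw":-1},{"ax":0,"ay":0,"az":-0.0546,"tx":0,"ty":0,"tz":0,"claw":-1},{"ax":0,"ay":0,"az":-0.0546,"tx":0,"ty":0,"tz":0,"claw":-1},{"ax":0,"ay":0,"az":0,"tx":0.0994,"ty":0.0712,"tz":0,"claw":-1},{"ax":0,"ay":0,"az":0,"tx":0.0994,"ty":0.0712,"tz":0,"claw":-1},{"ax":0,"ay":0,"az":0,"tx":0.0994,"ty":0.0712,"tz":0,"claw":-1},{"ax":0,"ay":0,"az":0,"tx":0.0994,"ty":0.0712,"tz":0,"claw":-1},{"ax":0,"ay":0,"az":0,"tx":0.0994,"ty":0.0712,"tz":0,"claw":-1},{"ax":0,"ay":0,"az":0,"tx":0.0994,"ty":0.0712,"tz":0,"claw":-1},{"ax":0,"ay":0,"az":0,"tx":0.0994,"ty":0.0712,"tz":0,"claw":-1},{"ax":0,"ay":0,"az":0,"tx":0.0994,"ty":0.0712,"tz":0,"claw":-1},{"ax":0,"ay":0,"az":0,"tx":0.0994,"ty":0.0712,"tz":0,"claw":-1},{"ax":0,"ay":0,"az":0,"tx":0.0994,"ty":0.0712,"tz":0,"claw":-1},{"ax":0,"ay":0,"az":0,"tx":0.0994,"ty":0.0712,"tz":0,"claw":-1},{"ax":0,"ay":0,"az":0,"tx":0,"ty":0,"tz":0,"claw":-1}]'
cat >> h.py <<'E'
def wcloud(d):
    "wrist depth -> world"
    c=manip.calibration('wrist');K=np.array(c['K']);H=np.array(c['hand_eye']);p,Rm=pose()
    v,u=np.mgrid[:400,:640]; a=(u-K[0,2])/K[0,0]; b=(v-K[1,2])/K[1,1]; r=np.hypot(a,b)+1e-9
    P=np.stack([np.tan(r)*a/r*d,-np.tan(r)*b/r*d,-d],-1)
    W=(P@H[:3,:3].T+H[:3,3])@Rm.T+p; W[(d==0)|(r>1.2)]=np.nan
    return W
E
python3 - <<'E'
from m import *
p,d=snap('wrist','w0.png'); W=wcloud(d); f=np.isfinite(W[...,0])
def box(x0,x1,y0,y1,z0,z1): return f&(W[...,0]>x0)&(W[...,0]<x1)&(W[...,1]>y0)&(W[...,1]<y1)&(W[...,2]>z0)&(W[...,2]<z1)
m=box(.47,.57,-.16,.1,.125,.17); print('rod',pca(W[m]),np.median(W[m][:,2]),W[m][:,2].max())
m=box(.38,.468,-.16,.1,.135,.19); print('handle',pca(W[m]),W[m][:,2].max())
m=box(.4,.62,-.15,.08,.095,.118); print('cover',cv2.minAreaRect(W[m][:,:2].astype(np.float32)))
for n in('rod','cover_handle'):
    for t in manip.tip_of(n,'wrist')[:1]: print(n,t['score'],t['uv'],W[int(t['uv'][1]),int(t['uv'][0])])
print(pose()[0])
E
```

```text
time_s: 4.0
tcp_pos: [0.5189, -0.0365, 0.4045]
ee_rot: [0.0, 0.687, 0.727, 0.0]
contact_force: [-0.1, -0.3, -0.4]
width: 0.0856
gripper_force: 0.0
rod (array([ 0.5159, -0.0311]), array([ 0.5166, -0.0456]), 'ang from +y deg', np.float64(2.6), 'len', 0.194, 3653) 0.1369086528628059 0.14197502469707984
handle (array([ 0.4349, -0.0433]), array([ 0.4351, -0.0459]), 'ang from +y deg', np.float64(2.92), 'len', 0.064, 956) 0.15263394453902135
cover ((0.5018228888511658, -0.043235763907432556), (0.15150175988674164, 0.15707845985889435), 2.8591952323913574)
rod 0.59 [310.0, 206.4] [ 0.51745323 -0.04420288  0.13769758]
cover_handle 0.81 [207.2, 205.1] [ 0.43597992 -0.0447302   0.14889189]
[ 0.51727873 -0.03991656  0.40460523]
```

View pics/w0.png

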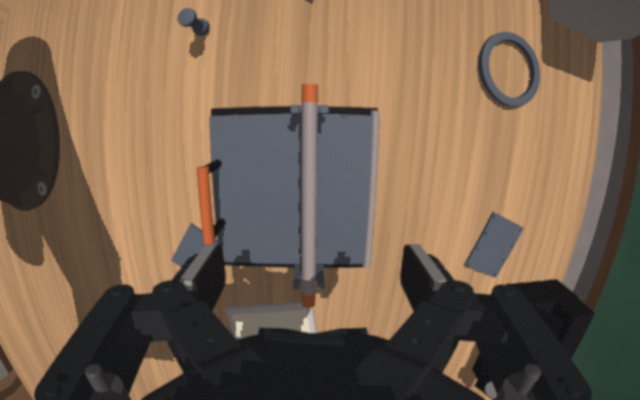

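```bash

python3 -m pendant '[{"ax":0,"ay":0,"az":0,"tx":-0.006,"ty":0,"tz":0.08,"claw":0},{"ax":0,"ay":0,"az":0,"tx":0,"ty":0,"tz":0.08,"claw":0},{"ax":0,"ay":0,"az":0,"tx":0,"ty":0,"tz":0.05,"claw":0},{"ax":0,"ay":0,"az":0,"tx":0,"ty":0,"tz":0.017,"claw":0},{"ax":0,"ay":0,"az":0,"tx":0,"ty":0,"tz":0,"claw":0}]' 90
python3 -m pendant '[{"ax":0,"ay":0,"az":0,"tx":0,"ty":0,"tz":0,"claw":1},{"ax":0,"ay":0,"az":0,"tx":0,"ty":0,"tz":0,"claw":1},{"ax":0,"ay":0,"az":0,"tx":0,"ty":0,"tz":0,"claw":1},{"ax":0,"ay":0,"az":0,"tx":0,"ty":0,"tz":0,"claw":1},{"ax":0,"ay":0,"az":0,"tx":0,"ty":0,"tz":0,"claw":1}]' 90
```

```text
time_s: 4.78
tcp_pos: [0.5177, -0.0434, 0.2914]
ee_rot: [-0.0, 0.689, 0.725, -0.0]
contact_force: [-0.1, 0.4, 0.3]
width: 0.0426
gripper_force: 0.0
time_s: 5.4
tcp_pos: [0.5178, -0.0426, 0.2922]
ee_rot: [0.001, 0.689, 0.725, 0.0]
contact_force: [-0.9, -0.6, 6.0]
width: 0.0083
gripper_force: 88.0
```

```bash
python3 - <<'E'
from h import *
p,d=snap('side'); a=cv2.resize(p[120:260,270:430],None,fx=3.75,fy=3.75,interpolation=cv2.INTER_CUBIC)
cv2.imwrite('pics/s1.png',a[:,:,::-1])
E
```

```text
(no output)
```

View pics/s1.png

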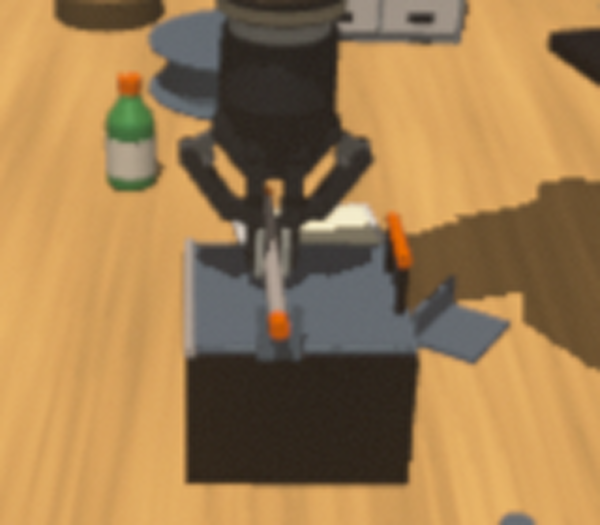

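The crop shows the fingers straddling the rod in its middle at about (272,250). I'll lift it and check.

```bash

python3 -m pendant '[{"ax":0,"ay":0,"az":0,"tx":0,"ty":0,"tz":-0.02,"claw":1},{"ax":0,"ay":0,"az":0,"tx":0,"ty":0,"tz":-0.04,"claw":1},{"ax":0,"ay":0,"az":0,"tx":0,"ty":0,"tz":-0.08,"claw":1},{"ax":0,"ay":0,"az":0,"tx":0,"ty":0,"tz":-0.08,"claw":1},{"ax":0,"ay":0,"az":0,"tx":0,"ty":0,"tz":0,"claw":1}]' 90
python3 - <<'E'
from m import *
for cam in('side','scene','wrist'):
    p,d=snap(cam,'l_'+cam+'.png'); W=wcloud(d) if cam=='wrist' else cloud(cam,d); f=np.isfinite(W[...,0])
    R_,G,B=[p[...,i].astype(int) for i in range(3)]; og=(R_>120)&(R_>1.8*B)&(R_>G*1.5)
    for y0,y1 in((-.2,-.09),(0,.09)):
        m=f&og&(abs(W[...,0]-.52)<.05)&(W[...,1]>y0)&(W[...,1]<y1)&(W[...,2]>.2)
        if m.sum()>3: print(cam,m.sum(),np.round(np.median(W[m],0),4),np.round(W[m].min(0),4),np.round(W[m].max(0),4))
print(pose()[0])
E
```

```text
time_s: 6.08
tcp_pos: [0.5177, -0.0424, 0.4045]
ee_rot: [0.002, 0.689, 0.725, 0.002]
contact_force: [-0.5, 0.1, -2.5]
width: 0.0089
gripper_force: 88.0
side 36 [0.5153 0.0534 0.2489] [0.5088 0.0414 0.242 ] [0.5197 0.0562 0.2527]
scene 9 [ 0.5268 -0.1326  0.2456] [ 0.5177 -0.1356  0.2415] [ 0.5314 -0.1243  0.2493]
scene 22 [0.515  0.0512 0.2454] [0.5083 0.0436 0.2343] [0.5212 0.0559 0.2508]
wrist 976 [0.514  0.0464 0.2458] [0.5079 0.0394 0.2408] [0.52   0.0537 0.2485]
[ 0.51742763 -0.04243579  0.4007788 ]
```

```bash

python3 -m pendant '[{"ax":0,"ay":0,"az":0.0386,"tx":0,"ty":0,"tz":0,"claw":1},{"ax":0,"ay":0,"az":0.0386,"tx":0,"ty":0,"tz":0,"claw":1},{"ax":0,"ay":0,"az":0,"tx":0.095,"ty":-0.0195,"tz":0,"claw":1},{"ax":0,"ay":0,"az":0,"tx":0.095,"ty":-0.0195,"tz":0,"claw":1},{"ax":0,"ay":0,"az":0,"tx":0.095,"ty":-0.0195,"tz":0,"claw":1},{"ax":0,"ay":0,"az":0,"tx":0.095,"ty":-0.0195,"tz":0,"claw":1},{"ax":0,"ay":0,"az":0,"tx":0.095,"ty":-0.0195,"tz":0,"claw":1},{"ax":0,"ay":0,"az":0,"tx":0,"ty":0,"tz":0,"claw":1},{"ax":0,"ay":0,"az":0,"tx":0,"ty":0,"tz":0,"claw":1}]' 90
python3 - <<'E'
from m import *
p,d=snap('wrist','w1.png'); W=wcloud(d); f=np.isfinite(W[...,0]); np.save('w1.npy',W); cv2.imwrite('pics/w1raw.png',p[:,:,::-1])
R_,G,B=[p[...,i].astype(int) for i in range(3)]; og=(R_>120)&(R_>1.8*B)&(R_>G*1.5)
near=f&(np.hypot(W[...,0]-.51,W[...,1]-.258)<.1)
m=near&og&(W[...,2]>.03)&(W[...,2]<.1); print('jaw',pca(W[m]),W[m].min(0),W[m].max(0))
m=near&~og&(W[...,2]>.06)&(W[...,2]<.1); print('wall',pca(W[m]),W[m].min(0),W[m].max(0))
g=near&(p.max(-1)<60)&(W[...,2]>-.003)&(W[...,2]<.015); print('base',cv2.minAreaRect(W[g][:,:2].astype(np.float32)),g.sum(),np.median(W[g],0))
for n,z in(('clip_seat',.06),('clip',0)):
    for t in manip.tip_of(n,'wrist')[:2]:
        c=manip.calibration('wrist');K=np.array(c['K']);H=np.array(c['hand_eye']);P,Rm=pose()
        a=(t['uv'][0]-K[0,2])/K[0,0];b=(t['uv'][1]-K[1,2])/K[1,1];r=np.hypot(a,b)
        dv=Rm@H[:3,:3]@np.array([np.sin(r)*a/r,-np.sin(r)*b/r,-np.cos(r)]);o=P+Rm@H[:3,3]
        print(n,t['score'],t['uv'],o+dv*(z-o[2])/dv[2])
s=manip.observe();print(pose()[0],s['contact_force'],s['time_s'])
E
```

```text
time_s: 7.35
tcp_pos: [0.515, 0.1997, 0.4002]
ee_rot: [-0.0, 0.771, 0.637, -0.001]
contact_force: [-0.0, -0.2, -1.4]
width: 0.009
gripper_force: 88.0
jaw (array([0.5129, 0.2584]), array([0.5129, 0.2583]), 'ang from +y deg', np.float64(-11.22), 'len', 0.09, 44) [0.5035015  0.21416196 0.07144978] [0.52204447 0.30269351 0.07526413]
wall (array([0.4987, 0.2924]), array([0.4926, 0.2626]), 'ang from +y deg', np.float64(-11.56), 'len', 0.093, 411) [0.48325732 0.21520282 0.06002566] [0.52229061 0.30760435 0.08747539]
base ((0.5148430466651917, 0.25778841972351074), (0.11674349755048752, 0.08641208708286285), 79.04319763183594) 3386 [0.4991814  0.25982294 0.00827274]
clip_seat 0.85 [296.6, 118.5] [0.51243702 0.26213558 0.06      ]
clip 0.78 [298.1, 118.8] [0.51104128 0.26082293 0.        ]
[0.51523659 0.19887936 0.40084195] [-0.32147047  0.91488022 -0.639572  ] 7.5
```

View pics/w1.png

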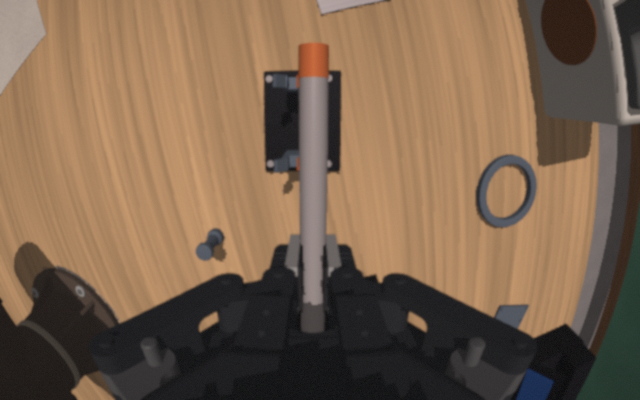

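The rod runs vertically down the wrist image at column 314. It hides the clip's jaw; the base is at (265–340, 70–170) and the wall posts at (285,82) and (285,160). I'll step aside to see the slot.

```bash

python3 -m pendant '[{"ax":0,"ay":0,"az":0,"tx":0.03,"ty":-0.07,"tz":0,"claw":1},{"ax":0,"ay":0,"az":0,"tx":0.03,"ty":-0.07,"tz":0,"claw":1},{"ax":0,"ay":0,"az":0,"tx":0,"ty":0,"tz":0,"claw":1},{"ax":0,"ay":0,"az":0,"tx":0,"ty":0,"tz":0,"claw":1}]' 90
python3 - <<'E'
from m import *
P0,Rm=pose(); th=np.radians(-11); A=np.array([[np.cos(th),np.sin(th)],[-np.sin(th),np.cos(th)]]) # world->clip axes about (.51,.258)
for cam in('wrist','side'):
    p,d=snap(cam,'c_'+cam+'.png'); W=wcloud(d) if cam=='wrist' else cloud(cam,d); f=np.isfinite(W[...,0])
    C=W.copy(); C[...,:2]=(W[...,:2]-[.51,.258])@A.T
    R_,G,B=[p[...,i].astype(int) for i in range(3)]; og=(R_>110)&(R_>1.8*B)&(R_>G*1.4)
    near=f&(abs(C[...,0])<.06)&(abs(C[...,1])<.07)
    g=near&(p.max(-1)<60)&(W[...,2]>-.003)&(W[...,2]<.015); print(cam,'base',cv2.minAreaRect(W[g][:,:2].astype(np.float32)),g.sum(),np.median(W[g],0))
    for nm,k in(('jaw',og),('grey',~og)):
        for s in(-1,1):
            for z0,z1 in((.03,.05),(.05,.065),(.065,.08),(.08,.1)):
                m=near&k&(C[...,1]*s>.02)&(C[...,2]>z0)&(C[...,2]<z1)
                if m.sum()>2: print(nm,s,z0,m.sum(),'x',np.round(np.percentile(C[m][:,0],[2,50,98]),4),'y',np.round(np.percentile(C[m][:,1],[2,50,98]),4),'z',round(C[m][:,2].max(),4))
    if cam=='wrist':
        T=(W-P0)@Rm; m=f&(T[...,2]>.14)&(T[...,2]<.17)&(abs(T[...,1])<.03)&(T[...,0]>.03)&(T[...,0]<.12)
        Q=T[m]; print('rod tool: fit y=a*x+b',np.polyfit(Q[:,0],Q[:,1],1),'z top',np.polyfit(Q[:,0],Q[:,2],1),'xmax',Q[:,0].max(), np.percentile(Q[:,1],[2,98]))
        for t in manip.tip_of('clip_seat',cam)[:2]: print(t)
E
```

```text
time_s: 8.0
tcp_pos: [0.4525, 0.242, 0.4014]
ee_rot: [0.0, 0.772, 0.636, 0.0]
contact_force: [-0.1, -0.2, -1.6]
width: 0.0084
gripper_force: 88.1
wrist base ((0.5168443918228149, 0.25814545154571533), (0.11669062823057175, 0.08120349794626236), 78.85176086425781) 4552 [0.50994695 0.26085865 0.0078524 ]
jaw -1 0.03 18 x [0.0096 0.0118 0.0143] y [-0.0333 -0.0327 -0.0318] z 0.0466
jaw -1 0.05 24 x [0.0075 0.0108 0.0141] y [-0.036  -0.0327 -0.0319] z 0.0644
jaw -1 0.065 114 x [0.0016 0.0054 0.0137] y [-0.044  -0.037  -0.0323] z 0.0798
jaw -1 0.08 127 x [0.0076 0.0118 0.0162] y [-0.0447 -0.0384 -0.0322] z 0.088
jaw 1 0.065 99 x [0.0015 0.0047 0.0082] y [0.0358 0.0415 0.0465] z 0.08
jaw 1 0.08 125 x [0.0076 0.0117 0.0165] y [0.0362 0.0418 0.0471] z 0.0877
grey -1 0.03 111 x [-0.0141 -0.0059  0.0087] y [-0.0426 -0.0329 -0.0319] z 0.0477
grey -1 0.05 163 x [-0.0134 -0.0004  0.0142] y [-0.0441 -0.0354 -0.0321] z 0.0643
grey -1 0.065 58 x [-0.0149 -0.0105 -0.0081] y [-0.0434 -0.0353 -0.0323] z 0.0798
grey -1 0.08 105 x [-0.0195 -0.0166  0.0159] y [-0.0446 -0.038  -0.0322] z 0.0868
grey 1 0.05 
[... 1078 characters left out ...]
0.08 40 x [0.0053 0.0104 0.015 ] y [0.0354 0.0434 0.0488] z 0.0913
grey -1 0.03 80 x [-0.0144 -0.0042  0.0096] y [-0.0363 -0.0324 -0.0302] z 0.0496
grey -1 0.05 73 x [-0.0145 -0.0033  0.0064] y [-0.0436 -0.0335 -0.0307] z 0.0649
grey -1 0.065 23 x [-0.0147 -0.0111 -0.0086] y [-0.0399 -0.0323 -0.031 ] z 0.0798
grey -1 0.08 24 x [-0.0199 -0.0164 -0.012 ] y [-0.0435 -0.0354 -0.0314] z 0.0889
grey 1 0.03 96 x [-0.0146 -0.0048  0.0062] y [0.0368 0.0476 0.0495] z 0.0497
grey 1 0.05 84 x [-0.0145 -0.0031  0.0065] y [0.0361 0.0464 0.0491] z 0.0638
grey 1 0.065 29 x [-0.0147 -0.0113 -0.0089] y [0.0361 0.0472 0.049 ] z 0.0795
grey 1 0.08 32 x [-0.0202 -0.0164 -0.0017] y [0.0362 0.0444 0.0485] z 0.0883
```

```bash
python3 -c "
import cv2
a=cv2.imread('pics/c_wrist.png')[40:210,270:460];b=cv2.imread('pics/c_side.png')[250:360,290:400]
a=cv2.resize(a,(400,358),interpolation=2);b=cv2.resize(b,(358,358),interpolation=2)
cv2.imwrite('pics/c_both.png',cv2.hconcat([a,b]))"
```

```text
(no output)
```

View pics/c_both.png

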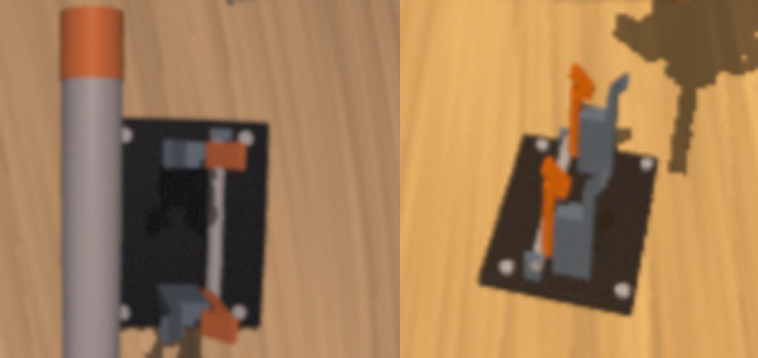

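The left crop shows the slot: grey walls at about (185,155) and (180,305), with the orange jaw to their right. Both cameras agree on a seat near (0.510, 0.2595) and a yaw of −11°.

```bash

python3 -m pendant '[{"ax":0,"ay":0,"az":0,"tx":0.025,"ty":0.0513,"tz":0,"claw":1},{"ax":0,"ay":0,"az":0,"tx":0.0253,"ty":0.0513,"tz":0,"claw":1},{"ax":0,"ay":0,"az":0,"tx":0,"ty":0,"tz":0.08,"claw":1},{"ax":0,"ay":0,"az":0,"tx":0,"ty":0,"tz":0.08,"claw":1},{"ax":0,"ay":0,"az":0,"tx":0,"ty":0,"tz":0.08,"claw":1},{"ax":0,"ay":0,"az":0,"tx":0,"ty":0,"tz":0.035,"claw":1},{"ax":0,"ay":0,"az":0,"tx":0,"ty":0,"tz":0,"claw":1},{"ax":0,"ay":0,"az":0,"tx":0,"ty":0,"tz":0,"claw":1}]' 100
cat > c.py <<'E'
from m import *
th=np.radians(-11); A=np.array([[np.cos(th),np.sin(th)],[-np.sin(th),np.cos(th)]])
def view(fn):
    p,d=snap('side','x.png'); cv2.imwrite('pics/'+fn,cv2.resize(p[225:365,270:430],None,fx=3.75,fy=3.75,interpolation=2)[:,:,::-1])
    W=cloud('side',d); C=W.copy(); C[...,:2]=(W[...,:2]-[.5099,.2595])@A.T
    R_,G,B=[p[...,i].astype(int) for i in range(3)]; og=(R_>110)&(R_>1.8*B)&(R_>G*1.4)
    m=np.isfinite(C[...,0])&og&(abs(C[...,0])<.04)&(C[...,1]>.06)&(C[...,1]<.11)&(C[...,2]>.04)
    if m.sum()>5: print('rod end +y clip: x',np.percentile(C[m][:,0],[3,50,97]).round(4),'ymax',C[m][:,1].max().round(4),'z',np.percentile(C[m][:,2],[3,97]).round(4))
    m=np.isfinite(C[...,0])&og&(abs(C[...,0])<.05)&(abs(C[...,1])<.055)&(C[...,2]>.075)&(C[...,2]<.1)
    print('jaw top x',[np.percentile(C[m&(C[...,1]*s>0)][:,0],[3,50,97]).round(4) for s in(-1,1) if (m&(C[...,1]*s>0)).sum()>3])
    s=manip.observe(); print(pose()[0].round(4),s['contact_force'],s['time_s'])
E
python3 -c "
from c import *
view('d1.png')"
```

```text
time_s: 9.15
tcp_pos: [0.5077, 0.2574, 0.2643]
ee_rot: [0.0, 0.772, 0.636, 0.0]
contact_force: [-0.3, 0.4, 0.1]
width: 0.0083
gripper_force: 98.9
rod end +y clip: x [-0.0072 -0.0016  0.0043] ymax 0.0955 z [0.1024 0.1129]
jaw top x [array([0.0089, 0.0118, 0.0154])]
[0.5076 0.2574 0.2646] [-0.59457174 -0.01173307 -0.70909836] 9.2
```

View pics/d1.png

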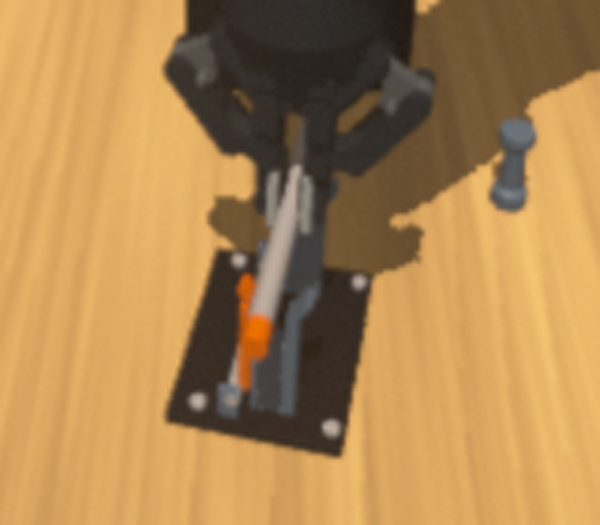

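The rod hangs above the slot at about (260,330), lined up with it. Now I'll press it down.

```bash

python3 -m pendant '[{"ax":0,"ay":0,"az":0,"tx":-0.005,"ty":0.001,"tz":0.025,"claw":1},{"ax":0,"ay":0,"az":0,"tx":0,"ty":0,"tz":0.018,"claw":1},{"ax":0,"ay":0,"az":0,"tx":0,"ty":0,"tz":0.008,"claw":1},{"ax":0,"ay":0,"az":0,"tx":0,"ty":0,"tz":0.008,"claw":1},{"ax":0,"ay":0,"az":0,"tx":0,"ty":0,"tz":0.008,"claw":1}]' 110
python3 -m pendant '[{"ax":0,"ay":0,"az":0,"tx":0,"ty":0,"tz":0.008,"claw":1},{"ax":0,"ay":0,"az":0,"tx":0,"ty":0,"tz":0.008,"claw":1}]' 110
python3 -m pendant '[{"ax":0,"ay":0,"az":0,"tx":0,"ty":0,"tz":0.004,"claw":1},{"ax":0,"ay":0,"az":0,"tx":0,"ty":0,"tz":0,"claw":1}]' 110
python3 -c "
from c import *
view('d2.png')"
```

```text
time_s: 9.82
tcp_pos: [0.5071, 0.2551, 0.2299]
ee_rot: [-0.0, 0.771, 0.636, -0.0]
contact_force: [-2.7, 2.0, -0.2]
width: 0.0081
gripper_force: 109.2
time_s: 10.07
tcp_pos: [0.5074, 0.255, 0.222]
ee_rot: [0.0, 0.771, 0.636, 0.0]
contact_force: [1.0, -1.4, -0.9]
width: 0.0079
gripper_force: 109.5
time_s: 10.32
tcp_pos: [0.5074, 0.255, 0.2204]
ee_rot: [0.0, 0.771, 0.636, 0.0]
contact_force: [-1.5, 0.2, 2.0]
width: 0.0079
gripper_force: 109.4
rod end +y clip: x [-0.0067 -0.0014  0.0048] ymax 0.0932 z [0.0577 0.0696]
jaw top x [array([0.0019, 0.0037, 0.0054]), array([0.0021, 0.0093, 0.015 ])]
[0.5073 0.255  0.2204] [-0.70712157 -0.52722948  2.82288042] 10.375
```

```bash

python3 -m pendant '[{"ax":0,"ay":0,"az":0,"tx":0,"ty":0,"tz":0.003,"claw":1},{"ax":0,"ay":0,"az":0,"tx":0,"ty":0,"tz":0,"claw":1}]' 110
python3 -m pendant '[{"ax":0,"ay":0,"az":0,"tx":0,"ty":0,"tz":0.003,"claw":1},{"ax":0,"ay":0,"az":0,"tx":0,"ty":0,"tz":0,"claw":1}]' 110
python3 -c "
from c import *
view('d2.png')"
```

```text
time_s: 10.62
tcp_pos: [0.5073, 0.255, 0.2202]
ee_rot: [0.0, 0.771, 0.636, 0.001]
contact_force: [-4.6, -2.6, 19.4]
width: 0.008
gripper_force: 111.3
time_s: 10.88
tcp_pos: [0.5072, 0.255, 0.22]
ee_rot: [0.0, 0.771, 0.636, 0.001]
contact_force: [-9.2, -4.7, 35.4]
width: 0.0078
gripper_force: 113.3
rod end +y clip: x [-0.0068 -0.001   0.0049] ymax 0.093 z [0.0578 0.0693]
jaw top x [array([0.0019, 0.0036, 0.0058]), array([0.0021, 0.0093, 0.015 ])]
[0.5072 0.255  0.22  ] [-8.79146115 -4.9205842  35.36135955] 10.925
```

View pics/d2.png

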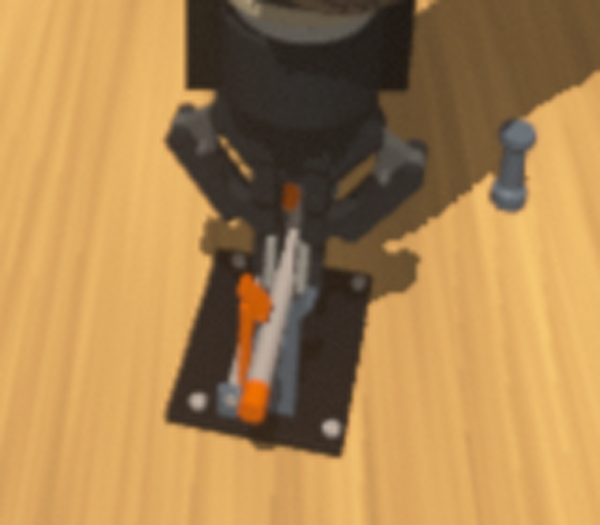

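The picture shows the rod down in the forks with its end at (253,400), and the orange jaw hook over it at (255,300). I'll release it, rise and check.

```bash

python3 -m pendant '[{"ax":0,"ay":0,"az":0,"tx":0,"ty":0,"tz":-0.006,"claw":0},{"ax":0,"ay":0,"az":0,"tx":0,"ty":0,"tz":0,"claw":0},{"ax":0,"ay":0,"az":0,"tx":0,"ty":0,"tz":0,"claw":0},{"ax":0,"ay":0,"az":0,"tx":0,"ty":0,"tz":-0.02,"claw":0},{"ax":0,"ay":0,"az":0,"tx":0,"ty":0,"tz":-0.1,"claw":0},{"ax":0,"ay":0,"az":0,"tx":0,"ty":0,"tz":-0.12,"claw":0},{"ax":0,"ay":0,"az":0,"tx":0,"ty":0,"tz":-0.114,"claw":0},{"ax":0,"ay":0,"az":-0.0385,"tx":0,"ty":0,"tz":0,"claw":0},{"ax":0,"ay":0,"az":-0.0385,"tx":0,"ty":0,"tz":0,"claw":0},{"ax":0,"ay":0,"az":0,"tx":-0.0988,"ty":-0.029,"tz":0,"claw":0},{"ax":0,"ay":0,"az":0,"tx":-0.0988,"ty":-0.029,"tz":0,"claw":0},{"ax":0,"ay":0,"az":0,"tx":-0.0988,"ty":-0.029,"tz":0,"claw":0},{"ax":0,"ay":0,"az":0,"tx":-0.0988,"ty":-0.029,"tz":0,"claw":0},{"ax":0,"ay":0,"az":0,"tx":-0.0988,"ty":-0.029,"tz":0,"claw":0},{"ax":0,"ay":0,"az":0,"tx":-0.0988,"ty":-0.029,"tz":0,"claw":0},{"ax":0,"ay":0,"az":0,"tx":0,"ty":0,"tz":0,"claw":0},{"ax":0,"ay":0,"az":0,"tx":0,"ty":0,"tz":0,"claw":0}]' 40
python3 - <<'E'
from c import *
view('d3.png')
p,d=snap('side'); W=cloud('side',d); C=W.copy(); C[...,:2]=(W[...,:2]-[.5099,.2595])@A.T
m=np.isfinite(C[...,0])&(abs(C[...,0]+.001)<.006)&(abs(C[...,1])<.1)&(C[...,2]>.04)&(C[...,2]<.075)
Q=C[m]; 
for a in np.arange(-.1,.1,.02):
    k=Q[(Q[:,1]>a)&(Q[:,1]<a+.02)]
    if len(k)>3: print(round(a,2),len(k),'ztop',np.percentile(k[:,2],90).round(4),'x',np.median(k[:,0]).round(4))
p,d=snap('wrist','w2.png'); W=wcloud(d); f=np.isfinite(W[...,0])
m=f&(W[...,0]>.38)&(W[...,0]<.468)&(abs(W[...,1]+.045)<.1)&(W[...,2]>.135)&(W[...,2]<.19); print('handle',pca(W[m]),W[m][:,2].max())
P,Rm=pose(); T=(W-P)@Rm; print('tool y',np.median(T[m][:,1]), np.percentile(T[m][:,1],[3,97]))
E
```

```text
time_s: 13.05
tcp_pos: [0.4353, -0.0452, 0.3975]
ee_rot: [0.0, 0.689, 0.725, 0.0]
contact_force: [-0.4, -0.2, -0.3]
width: 0.0426
gripper_force: 0.0
rod end +y clip: x [-0.0069 -0.0015  0.0046] ymax 0.0928 z [0.0581 0.0688]
jaw top x [array([0.0021, 0.0097, 0.0151]), array([0.0021, 0.0092, 0.015 ])]
[ 0.4354 -0.0448  0.3974] [-0.45314996  0.42813495  0.69525087] 13.1
-0.1 37 ztop 0.0691 x -0.0015
-0.08 36 ztop 0.0685 x -0.0019
-0.06 34 ztop 0.07 x -0.0021
-0.04 51 ztop 0.0688 x -0.0022
-0.02 48 ztop 0.0685 x -0.0017
0.0 51 ztop 0.0684 x -0.0019
0.02 42 ztop 0.0695 x -0.0028
0.04 69 ztop 0.07 x -0.0017
0.06 60 ztop 0.0687 x -0.0017
0.08 66 ztop 0.0685 x -0.001
handle (array([ 0.4343, -0.0425]), array([ 0.4345, -0.0448]), 'ang from +y deg', np.float64(2.9), 'len', 0.064, 1176) 0.15228721876027182
tool y -0.0013380701761258752 [-0.0058952   0.00376247]
```

View pics/d3.png

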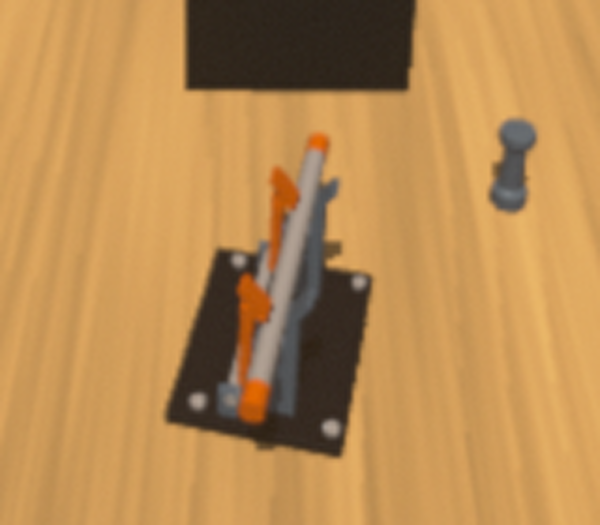

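The picture shows the rod seated along its whole length with both orange jaw hooks, (285,185) and (255,300), closed over it. Next is the handle.

```bash

python3 -m pendant '[{"ax":0,"ay":0,"az":0,"tx":0,"ty":-0.002,"tz":0.08,"claw":0},{"ax":0,"ay":0,"az":0,"tx":0,"ty":0,"tz":0.08,"claw":0},{"ax":0,"ay":0,"az":0,"tx":0,"ty":0,"tz":0.033,"claw":0},{"ax":0,"ay":0,"az":0,"tx":0,"ty":0,"tz":0,"claw":0},{"ax":0,"ay":0,"az":0,"tx":0,"ty":0,"tz":0,"claw":1},{"ax":0,"ay":0,"az":0,"tx":0,"ty":0,"tz":0,"claw":1},{"ax":0,"ay":0,"az":0,"tx":0,"ty":0,"tz":0,"claw":1},{"ax":0,"ay":0,"az":0,"tx":0,"ty":0,"tz":0,"claw":1}]' 25
python3 -c "
import numpy as np
t=np.radians(np.arange(0,97,12)); a=np.arctan2(46,140)+t; r=np.hypot(.14,.046)
x=-r*np.cos(a);z=r*np.sin(a)
for i in range(len(t)-1): print(np.degrees(t[i+1]),'ty',round((x[i+1]-x[i])/.5,4),'tz',round(-(z[i+1]-z[i])/.5,4))"
```

```text
time_s: 14.2
tcp_pos: [0.4335, -0.0453, 0.3014]
ee_rot: [-0.001, 0.689, 0.725, -0.001]
contact_force: [-8.3, -1.4, 5.4]
width: 0.0088
gripper_force: 25.9
12.000000000000002 ty 0.0252 tz -0.0562
24.000000000000004 ty 0.0364 tz -0.0497
36.0 ty 0.0459 tz -0.0411
48.00000000000001 ty 0.0535 tz -0.0306
59.99999999999999 ty 0.0587 tz -0.0188
72.0 ty 0.0613 tz -0.0062
84.0 ty 0.0613 tz 0.0066
96.00000000000001 ty 0.0585 tz 0.0192
```

```bash

python3 -m pendant '[{"ax":0,"ay":0,"az":0,"tx":0,"ty":0.0115,"tz":-0.029,"claw":1},{"ax":0,"ay":0,"az":0,"tx":0,"ty":0.0137,"tz":-0.0272,"claw":1},{"ax":0,"ay":0,"az":0,"tx":0,"ty":0.017,"tz":-0.0258,"claw":1},{"ax":0,"ay":0,"az":0,"tx":0,"ty":0.0194,"tz":-0.0239,"claw":1},{"ax":0,"ay":0,"az":0,"tx":0,"ty":0,"tz":0,"claw":1}]' 25
python3 -m pendant '[{"ax":0,"ay":0,"az":0,"tx":0,"ty":0.0459,"tz":-0.0411,"claw":1},{"ax":0,"ay":0,"az":0,"tx":0,"ty":0.0535,"tz":-0.0306,"claw":1},{"ax":0,"ay":0,"az":0,"tx":0,"ty":0,"tz":0,"claw":1}]' 25
```

```text
time_s: 14.82
tcp_pos: [0.4638, -0.0437, 0.3551]
ee_rot: [-0.001, 0.689, 0.725, -0.001]
contact_force: [-14.7, -3.0, 13.7]
width: 0.009
gripper_force: 26.0
time_s: 15.2
tcp_pos: [0.5153, -0.041, 0.3923]
ee_rot: [0.001, 0.689, 0.725, 0.001]
contact_force: [-8.3, 1.5, 20.7]
width: 0.0092
gripper_force: 27.0
```

```bash

python3 -m pendant '[{"ax":0,"ay":0,"az":0,"tx":0,"ty":0.0587,"tz":-0.0218,"claw":1},{"ax":0,"ay":0,"az":0,"tx":0,"ty":0.0613,"tz":-0.0062,"claw":1},{"ax":0,"ay":0,"az":0,"tx":0,"ty":0,"tz":0,"claw":1}]' 25
python3 -m pendant '[{"ax":0,"ay":0,"az":0,"tx":0,"ty":0.0613,"tz":0.0066,"claw":1},{"ax":0,"ay":0,"az":0,"tx":0,"ty":0.0585,"tz":0.0192,"claw":1},{"ax":0,"ay":0,"az":0,"tx":0,"ty":0,"tz":0,"claw":1}]' 25
```

```text
time_s: 15.58
tcp_pos: [0.5756, -0.0382, 0.4046]
ee_rot: [0.001, 0.689, 0.725, 0.001]
contact_force: [0.4, 0.0, 7.8]
width: 0.0092
gripper_force: 26.8
time_s: 15.95
tcp_pos: [0.6353, -0.0352, 0.3908]
ee_rot: [0.001, 0.689, 0.725, 0.001]
contact_force: [3.1, 0.4, 3.5]
width: 0.0089
gripper_force: 26.4
```

```bash

python3 -m pendant '[{"ax":0,"ay":0,"az":0,"tx":0,"ty":0,"tz":0,"claw":0.5},{"ax":0,"ay":0,"az":0,"tx":0,"ty":0,"tz":0,"claw":0.5},{"ax":0,"ay":0,"az":0,"tx":0,"ty":0,"tz":0,"claw":0.5},{"ax":0,"ay":0,"az":0,"tx":0,"ty":0,"tz":-0.03,"claw":0.5},{"ax":0,"ay":0,"az":0,"tx":0,"ty":0,"tz":-0.08,"claw":0.5},{"ax":0,"ay":0,"az":0,"tx":0,"ty":0,"tz":-0.08,"claw":0.5},{"ax":0,"ay":0,"az":0,"tx":0,"ty":-0.09,"tz":0,"claw":0.3},{"ax":0,"ay":0,"az":0,"tx":0,"ty":-0.09,"tz":0,"claw":0.3},{"ax":0,"ay":0,"az":0,"tx":0,"ty":-0.086,"tz":0.05,"claw":0.3},{"ax":0,"ay":0,"az":0,"tx":0,"ty":0,"tz":0.09,"claw":0},{"ax":0,"ay":0,"az":0,"tx":0,"ty":0,"tz":0,"claw":0},{"ax":0,"ay":0,"az":0,"tx":0,"ty":0,"tz":0,"claw":0}]' 40
python3 - <<'E'
from m import *
p,d=snap('wrist','w3.png'); P,Rm=pose(); W=wcloud(d); T=(W-P)@Rm; f=np.isfinite(W[...,0])
R_,G,B=[p[...,i].astype(int) for i in range(3)]; og=(R_>110)&(R_>1.8*B)&(R_>G*1.4)
m=f&og&(abs(W[...,0]-.5)<.05)&(abs(W[...,1]+.04)<.06)&(W[...,2]>.04)&(W[...,2]<.12)
t=m&(W[...,2]>.085); print('tab',m.sum(),t.sum(),cv2.minAreaRect(W[t][:,:2].astype(np.float32)),'z',np.percentile(W[t][:,2],[5,50,95]),'tool',np.median(T[t],0),np.percentile(T[t],[3,97],axis=0))
m=f&(abs(W[...,0]-.502)<.12)&(abs(W[...,1]+.04)<.11)&(W[...,2]>.09)&(W[...,2]<.108); print('rim',cv2.minAreaRect(W[m][:,:2].astype(np.float32)))
m=f&(W[...,2]>.005)&(W[...,2]<.02)&(abs(W[...,0]-.48)<.11)&(W[...,1]<-.21)&(W[...,1]>-.41)&(p.min(-1)>120); print('pad',m.sum(),cv2.minAreaRect(W[m][:,:2].astype(np.float32)) if m.sum() else 0)
print(P, manip.observe()['contact_force'])
p,d=snap('scene','sc3.png'); W=cloud('scene',d)
m=(p.min(-1)>150)&(abs(W[...,0]-.48)<.12)&(abs(W[...,1]+.3)<.12)&(W[...,2]<.03); print('pad scene',m.sum(),cv2.minAreaRect(W[m][:,:2].astype(np.float32)),np.median(W[m][:,2]))
E
```

```text
time_s: 17.45
tcp_pos: [0.5023, -0.0421, 0.4173]
ee_rot: [0.001, 0.689, 0.725, 0.0]
contact_force: [0.9, -0.4, 0.2]
width: 0.0425
gripper_force: 0.0
tab 426 339 ((0.5027125477790833, -0.04074240103363991), (0.00986387487500906, 0.029569951817393303), 2.851409912109375) z [0.08806678 0.09192553 0.09323525] tool [ 2.19595558e-03 -3.03444958e-04  3.25413922e-01] [[-0.01231217 -0.00519576  0.32385159]
 [ 0.01539911  0.00457396  0.32971432]]
rim ((0.5022993087768555, -0.04174276441335678), (0.15132029354572296, 0.15685611963272095), 2.6380767822265625)
pad 2058 ((0.48623740673065186, -0.26809343695640564), (0.10043545812368393, 0.06908707320690155), 9.438420295715332)
[ 0.5022972  -0.04209318  0.41732867] [ 0.54872133 -0.47178921  1.06389568]
pad scene 340 ((0.5060117244720459, -0.2930195927619934), (0.07354439049959183, 0.12849368155002594), 8.06534194946289) 0.00969416658190636
```

View pics/w3.png

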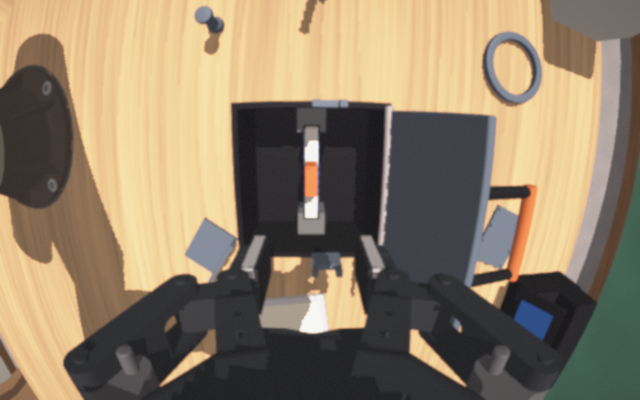

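The wrist view shows the cover standing open on the right, the cassette in the box with its orange tab at (311,180) under the gripper, and the pad partly visible at (300,315). I'll grip the tab.

```bash

python3 -m pendant '[{"ax":0,"ay":0,"az":0,"tx":0.002,"ty":0,"tz":0.1,"claw":0},{"ax":0,"ay":0,"az":0,"tx":0,"ty":0,"tz":0.1,"claw":0},{"ax":0,"ay":0,"az":0,"tx":0,"ty":0,"tz":0.1,"claw":0},{"ax":0,"ay":0,"az":0,"tx":0,"ty":0,"tz":0.06,"claw":0},{"ax":0,"ay":0,"az":0,"tx":0,"ty":0,"tz":0,"claw":0},{"ax":0,"ay":0,"az":0,"tx":0,"ty":0,"tz":0,"claw":1},{"ax":0,"ay":0,"az":0,"tx":0,"ty":0,"tz":0,"claw":1},{"ax":0,"ay":0,"az":0,"tx":0,"ty":0,"tz":0,"claw":1},{"ax":0,"ay":0,"az":0,"tx":0,"ty":0,"tz":0,"claw":1},{"ax":0,"ay":0,"az":0,"tx":0,"ty":0,"tz":0,"claw":1}]' 50
python3 -m pendant '[{"ax":0,"ay":0,"az":0,"tx":0,"ty":0,"tz":-0.02,"claw":1},{"ax":0,"ay":0,"az":0,"tx":0,"ty":0,"tz":-0.04,"claw":1},{"ax":0,"ay":0,"az":0,"tx":0,"ty":0,"tz":-0.06,"claw":1},{"ax":0,"ay":0,"az":0,"tx":0,"ty":0,"tz":0,"claw":1}]' 50
```

```text
time_s: 18.8
tcp_pos: [0.502, -0.0411, 0.2372]
ee_rot: [0.001, 0.689, 0.725, 0.001]
contact_force: [0.5, 1.3, 8.1]
width: 0.0117
gripper_force: 49.9
time_s: 19.3
tcp_pos: [0.5017, -0.041, 0.298]
ee_rot: [0.002, 0.689, 0.725, 0.001]
contact_force: [0.4, 0.4, -1.4]
width: 0.011
gripper_force: 49.0
```

```bash

python3 -m pendant '[{"ax":0,"ay":0,"az":0,"tx":0,"ty":0,"tz":-0.1,"claw":1},{"ax":0,"ay":0,"az":0,"tx":0,"ty":0,"tz":-0.1,"claw":1},{"ax":0,"ay":0,"az":0,"tx":0,"ty":0,"tz":-0.05,"claw":1},{"ax":0,"ay":0,"az":0,"tx":0,"ty":0,"tz":0,"claw":1}]' 50
python3 - <<'E'
from h import *
p=cv2.imread('pics/scene0.png')[:,:,::-1]; a=p[155:205,220:295].astype(int)
s=a.max(-1)-a.min(-1); m=((a.min(-1)>130)&(s<70)).astype(np.uint8)
n,l,st,c=cv2.connectedComponentsWithStats(m); k=1+np.argmax(st[1:,4]); m=l==k
v,u=np.nonzero(m); h=cv2.convexHull(np.stack([u,v],1).astype(np.int32))
print(st[k]); q=cv2.approxPolyDP(h,4,True)[:,0]+[220,155]; print(q.tolist())
W=np.array([atz('scene',x,.01) for x in (np.stack([u,v],1)+[220,155])])[:,:2].astype(np.float32)
print(cv2.minAreaRect(W),W.mean(0)); print([atz('scene',x,.01)[:2].round(4) for x in q])
b=cv2.resize(p[155:205,220:295],None,fx=8,fy=8,interpolation=2); cv2.imwrite('pics/pad.png',b[:,:,::-1])
print(pose()[0])
E
```

```text
time_s: 19.8
tcp_pos: [0.5014, -0.041, 0.4216]
ee_rot: [0.001, 0.689, 0.725, 0.001]
contact_force: [0.7, 0.4, -1.5]
width: 0.0111
gripper_force: 49.4
[ 14  12  44  27 912]
[[277, 169], [270, 193], [234, 190], [243, 167]]
((0.47785502672195435, -0.297062486410141), (0.13026390969753265, 0.12834671139717102), 9.970171928405762) [ 0.4795679  -0.29629773]
[array([ 0.407 , -0.2473]), array([ 0.5312, -0.2245]), array([ 0.5506, -0.3471]), array([ 0.4296, -0.3676])]
[ 0.50137289 -0.04099471  0.4215856 ]
```

View pics/pad.png

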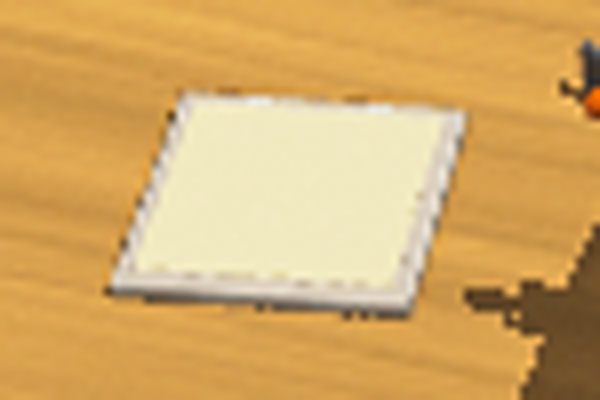

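The pad is complete in the crop, about 130 mm square once projected, with its centre at (0.479, −0.297). I'll carry the cassette there.

```bash

python3 -m pendant '[{"ax":0,"ay":0,"az":0,"tx":-0.05,"ty":-0.007,"tz":0,"claw":1},{"ax":0,"ay":0,"az":0,"tx":-0.085,"ty":-0.0117,"tz":0,"claw":1},{"ax":0,"ay":0,"az":0,"tx":-0.085,"ty":-0.0117,"tz":0,"claw":1},{"ax":0,"ay":0,"az":0,"tx":-0.085,"ty":-0.0117,"tz":0,"claw":1},{"ax":0,"ay":0,"az":0,"tx":-0.085,"ty":-0.0117,"tz":0,"claw":1},{"ax":0,"ay":0,"az":0,"tx":-0.07,"ty":-0.0097,"tz":0,"claw":1},{"ax":0,"ay":0,"az":0,"tx":-0.049,"ty":-0.0067,"tz":0,"claw":1},{"ax":0,"ay":0,"az":0,"tx":0,"ty":0,"tz":0.05,"claw":1},{"ax":0,"ay":0,"az":0,"tx":0,"ty":0,"tz":0.06,"claw":1},{"ax":0,"ay":0,"az":0,"tx":0,"ty":0,"tz":0.035,"claw":1},{"ax":0,"ay":0,"az":0,"tx":0,"ty":0,"tz":0.015,"claw":1},{"ax":0,"ay":0,"az":0,"tx":0,"ty":0,"tz":0,"claw":1},{"ax":0,"ay":0,"az":0,"tx":0,"ty":0,"tz":0,"claw":1},{"ax":0,"ay":0,"az":0,"tx":0,"ty":0,"tz":0,"claw":1},{"ax":0,"ay":0,"az":0,"tx":0,"ty":0,"tz":0,"claw":1}]' 50
python3 - <<'E'
from h import *
p,d=snap('scene'); a=p[120:260,150:470]; q,_=snap('side'); b=q[130:360,260:440]
cv2.imwrite('pics/end.png',cv2.hconcat([cv2.resize(a,(480,210)),cv2.resize(b,(164,210))])[:,:,::-1])
cv2.imwrite('pics/end.png',cv2.vconcat([cv2.resize(a,(700,306)),cv2.resize(cv2.resize(b,(224,286)),(700,286)) if 0 else cv2.copyMakeBorder(cv2.resize(b,(224,286)),0,0,0,476,0)])[:,:,::-1])
W=cloud('scene',d); P,_=pose()
f=np.isfinite(W[...,0])&(np.hypot(W[...,0]-.479,W[...,1]+.297)<.06)&(W[...,2]>.05)&(W[...,2]<.17)
print('cassette',W[f].min(0),W[f].max(0),np.median(W[f],0)); s=manip.observe(); print(P,s['joint_velocities'],s['time_s'])
E
```

```text
time_s: 21.68
tcp_pos: [0.4794, -0.2969, 0.341]
ee_rot: [0.0, 0.689, 0.725, 0.0]
contact_force: [-0.3, -0.1, -0.7]
width: 0.0112
gripper_force: 49.3
cassette [ 0.46541473 -0.34624322  0.10655171] [ 0.49514652 -0.24249908  0.16996074] [ 0.48473889 -0.28947229  0.14063629]
[ 0.47937062 -0.29696211  0.34085798] [-1.21234388e-03  1.97130448e-03 -2.67852541e-05  1.31703785e-03
 -1.49924178e-03 -4.68619072e-04] 21.775
```

View pics/end.png

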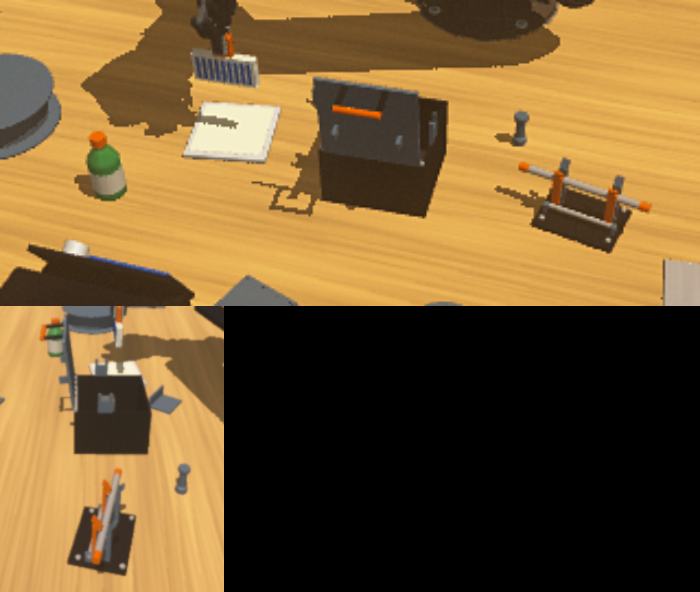

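The cassette hangs upright over the pad, at about (225,68) in the top view, with its underside at roughly 0.11 m. The cover stands open, and the rod is clipped in at (585,188).

```bash
python3 -c "
from cell import manip
print(manip.hand_in())"
```

```text
the job is handed in; nothing more can be done
None
```

The job is handed in at about 22 s of the 62 s limit: the rod is seated in both forks with the jaw shut over it, the cover stands open at about 96°, and the cassette is held still and upright over the middle of the pad with about 10 cm under it; I saw no bystander moved, but did not measure them again at the end.

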